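Build up the case column on the ratchet lift and hold it three clicks up

ROBOT

A 7-joint arm with a two-finger parallel gripper is mounted at the origin on the work surface. World frame = base frame: x ahead of the robot, y to its left, z up, the work surface at z = 0. Lengths are in mm, angles in rad, forces in N, time in s.
With the tool pointing down it reaches from about 400 to 875 mm from the base axis. Payload 19.3 kg.
Tool frame: the origin (TCP) lies midway between the tips of the shut fingers; the grasp point (between the pads) lies 19 mm behind it (manip.grasp_offset is the distance from the TCP to the grasp point, in mm); z points along the fingers, y is the line along which they close (so a half turn about z gives the same grasp; the last joint's range is limited). The gripper opens to 85 mm and grips with 20 to 120 N. Pads are 22 mm wide; open, the fingers measure 114 mm over their backs; the gripper's body (76 mm by 85 mm) begins 54 mm behind the grasp point. The pads swing forward as they close: fully open they stand 13 mm farther back than shut.
Start: joints at [1.07, 0.521, -0.036, 1.599, 0.021, 1.021, -0.113], TCP at [260.971, -567.899, 231.291] pointing down, gripper open.
Joint ranges: [-2.91, 2.91], [-0.3, 2.13], [-1.5, 1.42], [0.17, 2.43], [-1.26, 4.41], [0.16, 1.93], [-2.52, 2.52]. Speed limits (rad/s): [1.89, 1.89, 2.39, 2.39, 3.01, 3.01, 3.01].

INTERFACE

Orientations are given as a unit quaternion [w, x, y, z].
In Python, from rig import readout, eyes, workorder, manip gives the robot as it stands.
- The arm moves only by the tool carry_out, never from a script. Its argument "deltas" is a list of rows, each an object with "delta_pos": the shift along the tool's x, y, z in units of 40 mm (1.0 is 40 mm), a list of three; "rotation": the turn, a rotation vector about the tool's x, y, z in rad, a list of three; "claw": the finger opening in mm, from 0 to 85.4. In form: [{"delta_pos": [dx, dy, dz], "rotation": [rx, ry, rz], "claw": claw}, ...]. A call has 1 to 10 rows; each row shifts and turns the commanded pose from where the row before left it, along the tool's axes as they then stand; what a row does not reach is not made up. A row lasts 1/10 s, in which the tool goes at most 50 mm and 8.59 degrees, less where a joint would pass 70% of its speed; a pose out of reach is approached as far as the arm can. A call is refused whole if a number of a shift passes 1 or a number of a turn 0.15, either way. A call with a gripper value outside its range is refused whole. The fingers move at their own pace and stop on an object; the grip force is fixed at half the most. Time passes only in rows, so rows that do not move let the fingers close. It gives the time, the measured TCP pose, the force, the opening and the grip force at its end, in the units of the state.
- readout.get_state(): the state, without advancing time (a new reading comes with each control period).
- eyes.get_image(name): name is "scene" or "side" or "wrist"; returns a dict with "img" (384x512x3 uint8, red, green, blue), "intrinsics" (3x3 intrinsics, pixels), "rvec" (rotation vector, rad) and "tvec" (3), from world to camera coordinates, as OpenCV has them. Camera axes: x right, y down, z forward; pixel columns grow to the right and rows downward; lengths in mm; the calibration is good to about 2 mm. A picture is of the moment at which its call begins. There is no depth.
- workorder.close_job(): hands the job in; it is judged then, once.
The state is a dict: "clock": time; "joints": joint angles; "qvel": joint speeds; "tau": joint torques, N m; "tool_pos": TCP position; "tcp_rot": TCP orientation; "force": force on the tool from outside, world axes, zero at the start; "moment": the same for the moment, N m; "width": finger opening in mm; "grip_force": force on a finger pad.
Only numpy, scipy, OpenCV 4.12 (cv2) and the standard library are available. Lean on these libraries where they do the work, as an engineer would, in place of code of your own. Each camera call takes 0.05 s, during which the arm holds its last target. There are 200 camera calls.

TASK

Stack the blue instrument case and then the white one squarely on the steel case that stands on the lift stage, all three edges in line, and let go of them. Then take the upright red handle of the lift's ratchet lever and swing it exactly three clicks from its rest, not a fourth, which raises the column; the program finishes while still holding the lever at the third click, since it springs back if let go. Leave the amber bottle, the glass jar and the green tin alone.

Things in the scene. Friction and masses are not known exactly. Their poses are not given: they have to be found in the camera images.
- lift: the ratchet lift, fixed to the bench: aluminium base plate 150 x 300 x 12 mm (its x and y), origin on the bench (z = 0) 5 mm to -y of the plate's middle, z up. In its frame the stage with the column is centred at (0, -60 mm), the white round gearbox with the lever's pivot at (0, +90 mm).
- stage_top (a point): centre of the upper face of the lift's aluminium stage plate (80 x 110 mm), 60 mm above the bench at rest. It rises 4 mm with each click of the lever; its axes are those of the lift.
- lever: steel ratchet lever turning about a vertical axis; origin on the pivot axis, 58 mm above the bench. Flat arm 16 mm wide, 54 to 62 mm above the bench, 110 mm from pivot to handle axis. From rest it swings only clockwise seen from above, from 205 to 139 degrees (from the lift's x towards its y), so the handle goes away from the column, mainly to the lift's +y. A spring and the load pull it all the way back when let go.
- gearbox (a point): centre of the top of the white round gearbox (76 mm diameter, 48 mm above the bench) under the pivot. It makes the clicks: one each 0.22 rad (24 mm of handle arc), five in all, then a stop. The push needed at the handle rises to 10 to 18 N a quarter to nearly half of the way through a click, drops to 3 to 8 N at about three quarters, and the notch lies on the rise after that, 24 mm on from the last.
- lever_handle (a point): point on the axis of the lever's upright red plastic handle (round, 18 mm diameter, from the arm up to 123 mm above the bench), 103 mm above the bench, 20 mm below the handle's top. At rest it lies at (-100, +44 mm) in the lift's frame; after three clicks it has moved 71 mm in a straight line from there.
- steel_case: closed bare-steel instrument case, 56 x 90 x 35 mm (its x, y, z), 0.35 kg, loose on the lift's stage; origin at the centre of its underside. The foot of the column.
- blue_case: closed blue plastic instrument case, 56 x 90 x 35 mm (its x, y, z), 0.11 to 0.22 kg, lying flat on the bench; origin at the centre of its underside. Goes on the steel case, edges in line.
- white_case: closed white plastic instrument case, 56 x 90 x 35 mm (its x, y, z), 0.11 to 0.22 kg, lying flat on the bench; origin at the centre of its underside. Goes on top of the blue case, edges in line.
- bottle: amber bottle with an orange label, 48 mm diameter, 140 mm tall, upright, origin at the centre of its underside; leave alone
- jar: glass jar with steel cap, 64 mm diameter, 75 mm tall, upright, origin at the centre of its underside; leave alone
- tin: green closed tin, 60 mm diameter, 45 mm tall, upright, origin at the centre of its underside; leave alone
Things that resemble listed ones, but are neither listed nor needed, are in the scene too. What is meant by the blue_case is not yellow, and is the smaller of those in its own colour.

How it is judged (in metres and radians):
On the way, in this order (a step that is already met when the one before it is completed fails the run):
1. the blue case rests squarely on the steel case, released (horizontal distance between steel_case and stage_top below 0.02 m and angle between each of steel_case, blue_case's own z axis and vertical below 0.06 rad and x of blue_case in the frame of steel_case between -0.008 and 0.008 m and y of blue_case in the frame of steel_case between -0.008 and 0.008 m and z of blue_case in the frame of steel_case between 0.032 and 0.038 m and angle between the x axis of blue_case and the x axis of steel_case, either way round below 0.12 rad and contact force between the fingers and blue_case below 0.2 N and linear speed of blue_case below 0.03 m/s), for 0.2 s.
2. the white case rests squarely on the blue case, released (all of step 1 and x of white_case in the frame of blue_case between -0.008 and 0.008 m and y of white_case in the frame of blue_case between -0.008 and 0.008 m and z of white_case in the frame of blue_case between 0.032 and 0.038 m and angle between the x axis of white_case and the x axis of blue_case, either way round below 0.12 rad and angle between white_case's own z axis and vertical below 0.06 rad and contact force between the fingers and white_case below 0.2 N and linear speed of each of white_case, steel_case below 0.03 m/s and contact force between the fingers and steel_case below 0.2 N), for 0.2 s.
3. the lever is held by the fingers at its third click (distance of lever_handle from where it was at the start of the episode between 0.0625 and 0.08 m and contact force between the fingers and lever above 1 N), for 0.3 s.
At the end, for the whole second after the job is handed in: Fingers hold the lever (over 1 N, nothing else on it), its handle 62.5 to 80 mm in a straight line from rest; steel case within 20 mm of the stage centre; blue on steel and white on blue within 8 mm in x and y and 0.12 rad in yaw, flat, still, not touched by the fingers (all of step 2 and all of step 3 and contact force between lever and bottle below 0.2 N and contact force between lever and jar below 0.2 N and contact force between lever and tin below 0.2 N and contact force between lever and steel_case below 0.2 N and contact force between lever and blue_case below 0.2 N and contact force between lever and white_case below 0.2 N); the arm keeps its last pose, push and grip.
It fails at once if the lever is run on to the fourth click (handle more than 86.5 mm from rest) (distance of lever_handle from where it was at the start of the episode above 0.0865 m).
It fails at once if a bystander (bottle, jar or tin) is moved more than 20 mm or tipped (distance of any of bottle, jar, tin from where it was at the start of the episode above 0.02 m or angle between any of bottle, jar, tin's own z axis and vertical above 0.3 rad).
It also fails if it takes over 72 s, if anything falls off the work surface, if the arm or the gripper's body presses on something with over 40 N, if the wrist force passes 120 N, or if a joint passes its speed limit or range.

## Working session

There is one attempt and no reset: what is moved stays moved. The work goes in short steps, Python scripts to look and compute and a tool call to move; the robot and the scene stay as the last step left them, time stands still between calls to the robot, and variables do not carry over. Pictures are saved under pics/ and viewed, at most 10 in all, crops included, and the job is handed in when it is done.

Besides the shell and the picture viewer there is one more tool, called after ">>>" by a JSON object that holds its "fn" and its "kwargs". carry_out: Moves the arm, as the interface text tells. Its arguments: {"type":"object","properties":{"deltas":{"type":"array","items":{"type":"object","properties":{"delta_pos":{"type":"array","items":{"type":"number"}},"rotation":{"type":"array","items":{"type":"number"}},"claw":{"type":"number"}}}}},"required":["deltas"]}

```bash
ls; mkdir -p pics; cat > h.py <<'E'
import numpy as np, cv2
from rig import readout, eyes, workorder, manip
def snap(n,f):
    d=eyes.get_image(n); cv2.imwrite(f'pics/{f}.png',cv2.cvtColor(d['img'],cv2.COLOR_RGB2BGR))
    np.savez(f'pics/{f}.npz',**d); return d
def load(f): return dict(np.load(f'pics/{f}.npz'))
def ray(d,uv):
    R=cv2.Rodrigues(np.array(d['rvec'],float))[0]; t=np.array(d['tvec'],float).ravel()
    uv=np.atleast_2d(np.array(uv,float)); k=np.linalg.inv(np.array(d['intrinsics']))
    v=(R.T@(k@np.c_[uv,np.ones(len(uv))].T)).T
    return -R.T@t, v
def plane(d,uv,z):
    c,v=ray(d,uv); return c+v*((z-c[2])/v[:,2])[:,None]
def proj(d,p):
    return cv2.projectPoints(np.array(p,float).reshape(-1,1,3),np.array(d['rvec'],float),np.array(d['tvec'],float),np.array(d['intrinsics'],float),None)[0].reshape(-1,2)
E
python3 - <<'E'
from h import *
a=snap('scene','s0');b=snap('side','d0');c=snap('wrist','w0')
for d in(a,b,c): print(ray(d,[256,192]))
s=readout.get_state();print(s)
E
```

```text
pics
(array([982.61989572, 426.84090166, 626.81206159]), array([[-0.44843483, -0.62320294, -0.64102618]]))
(array([421.65519434, 492.7351614 , 545.28821249]), array([[ 0.20231028, -0.77794775, -0.59504294]]))
(array([ 324.92382165, -538.58387398,  373.67120539]), array([[-0.25876319, -0.12900387, -0.95746886]]))
{'clock': 0.15, 'joints': array([ 1.06979987,  0.52184908, -0.03634141,  1.59983868,  0.02115779,
        1.02107392, -0.11276848]), 'qvel': array([ 2.93173045e-04, -2.64074807e-03,  1.72961217e-03, -2.71342841e-03,
       -6.71460834e-07, -7.83619336e-04, -6.07134163e-04]), 'tau': array([ 5.51540274e-03, -9.27389073e+01,  1.98246829e+00, -3.70058298e+01,
        1.80701766e-02,  6.27881338e-03,  7.78793333e-05]), 'tool_pos': array([ 260.89546147, -567.69282293,  230.88897467]), 'tcp_rot': array([-3.83647171e-04,  9.76890366e-01,  2.13740633e-01, -8.78188388e-05]), 'force': array([-0.81165468,  0.23920375,  1.09799474]), 'moment': array([-1.71997720e-02, -7.30557515e-02,  3.64487810e-05]), 'grip_force': 0.0, 'width': 85.14052696230726}
```

View pics/s0.png

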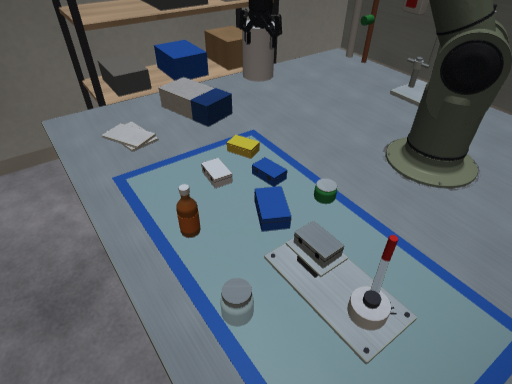

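View pics/d0.png

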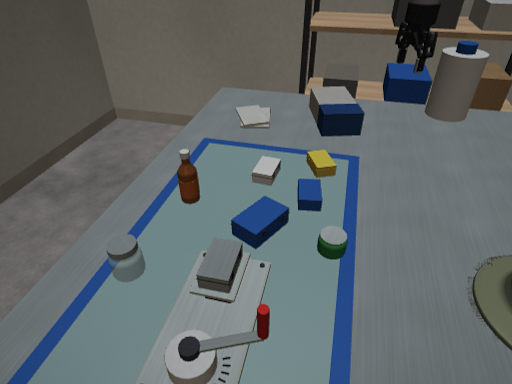

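```bash
python3 - <<'E'
from h import *
a=load('s0');b=load('d0')
print('blue',plane(a,[270,169],35),plane(b,[310,190],35))
print('white',plane(a,[217,170],35),plane(b,[267,167],35))
print('steel',plane(a,[319,241],95),plane(b,[222,262],95))
print('gear',plane(a,[372,299],62),plane(b,[189,349],62))
print('handletop',plane(a,[391,238],123),plane(b,[264,308],123))
print('bottle',plane(a,[190,230],0),plane(b,[190,198],0))
print('jar',plane(a,[237,284],75),plane(b,[122,246],75))
print('tin',plane(a,[326,185],45),plane(b,[333,236],45))
print('big',plane(a,[271,203],40),plane(b,[262,217],40));print('yel',plane(a,[243,144],35))
# stage/lift corners
print('plate',plane(a,[[264,255],[366,352],[413,317]],12),plane(b,[[196,250],[271,263]],12))
E
python3 - <<'E'
import cv2
i=cv2.imread('pics/w0.png');cv2.imwrite('pics/w0v.png',i)
E
```

```text
blue [[ 476.61340054 -209.66403718   35.        ]] [[ 468.68868368 -215.36368171   35.        ]]
white [[ 603.75626167 -290.19526982   35.        ]] [[ 594.79886246 -291.80895542   35.        ]]
steel [[594.35738859 109.65600809  95.        ]] [[580.63526504 111.99282602  95.        ]]
gear [[588.28199251 253.11996964  62.        ]] [[584.23678933 253.67214298  62.        ]]
handletop [[492.87454218 201.21509082 123.        ]] [[486.22316903 201.41535635 123.        ]]
bottle [[ 761.88230257 -155.05289685    0.        ]] [[ 764.26516207 -153.19075225    0.        ]]
jar [[780.53410293  89.63862477  75.        ]] [[782.10119196 104.84100079  75.        ]]
tin [[404.86323465 -57.26903507  45.        ]] [[401.62734927 -54.19049312  45.        ]]
big [[565.82927479 -87.02251669  40.        ]] [[557.40095804 -81.39423166  40.        ]]
yel [[ 467.07682213 -363.22456345   35.        ]]
plate [[665.33666342  20.46349019  12.        ]
 [647.24337393 304.59712776  12.        ]
 [519.03667611 310.70236235  12.        ]] [[673.44694907  24.07528407  12.        ]
 [513.9795894   19.50761303  12.        ]]
```

View pics/w0.png

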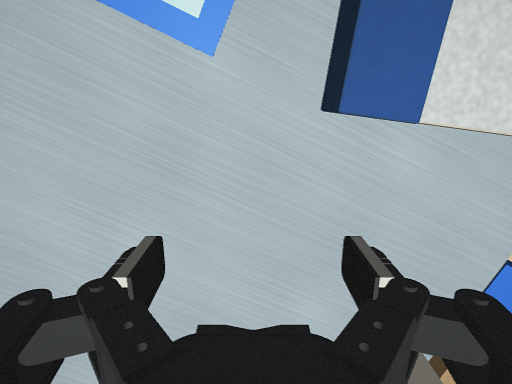

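```bash
python3 - <<'E'
from h import *
for f in('s0','d0'):
    d=load(f);im=d['img'];hsv=cv2.cvtColor(im,cv2.COLOR_RGB2HSV)
    print(f,d['intrinsics'][0])
    pts={'s0':{'blue':(270,169),'white':(217,168),'steel':(319,238)},'d0':{'blue':(310,188),'white':(266,165),'steel':(222,260)}}[f]
    for n,p in pts.items():
        m=np.zeros((386,514),np.uint8);c=im.copy()
        cv2.floodFill(c,m,p,0,(7,)*3,(7,)*3,cv2.FLOODFILL_FIXED_RANGE*0+4)
        m=m[1:-1,1:-1]; k=cv2.findContours(m,0,1)[0]; k=max(k,key=cv2.contourArea)[:,0]
        z=95 if n=='steel' else 35
        w=plane(d,k,z)[:,:2].astype(np.float32)
        print(n,im[p[1],p[0]],cv2.minAreaRect(w),m.sum())
E
```

```text
s0 [351.06044377   0.         260.48119085]
blue [ 34  77 154] ((473.0137939453125, -219.9962921142578), (50.430912017822266, 83.50439453125), 9.605123519897461) 298
white [182 188 197] ((600.2611083984375, -302.1629638671875), (83.36366271972656, 51.1153450012207), 85.03813934326172) 313
steel [112 122 130] ((588.3244018554688, 102.18806457519531), (54.673099517822266, 88.29011535644531), 2.1576077938079834) 828
d0 [350.81442303   0.         251.30969885]
blue [ 34  70 135] ((469.67962646484375, -219.74082946777344), (53.09376907348633, 86.89338684082031), 8.8681640625) 454
white [175 178 178] ((599.11669921875, -301.52777099609375), (82.02286529541016, 51.09148025512695), 85.16527557373047) 304
steel [106 114 117] ((570.21875, 42.6669921875), (362.49249267578125, 639.2206420898438), 0.13730363547801971) 40941
```

>>> {"fn": "carry_out", "kwargs": {"deltas": [{"delta_pos": [0.84, -0.57, 0], "rotation": [0, 0, 0], "claw": 85}, {"delta_pos": [0.84, -0.57, 0], "rotation": [0, 0, 0], "claw": 85}, {"delta_pos": [0.84, -0.57, 0], "rotation": [0, 0, 0], "claw": 85}, {"delta_pos": [0.84, -0.57, 0], "rotation": [0, 0, 0], "claw": 85}, {"delta_pos": [0.84, -0.57, 0], "rotation": [0, 0, 0], "claw": 85}, {"delta_pos": [0.84, -0.57, 0], "rotation": [0, 0, 0], "claw": 85}, {"delta_pos": [0.84, -0.57, 0], "rotation": [0, 0, 0], "claw": 85}, {"delta_pos": [0.84, -0.57, 0], "rotation": [0, 0, 0], "claw": 85}, {"delta_pos": [0.84, -0.57, 0], "rotation": [0, 0, 0], "claw": 85}, {"delta_pos": [0.84, -0.57, 0], "rotation": [0, 0, 0], "claw": 85}]}}

```text
clock: 1.15
tool_pos: [471.6, -218.9, 231.3]
tcp_rot: [0.0, 0.977, 0.214, -0.0]
force: [1.1, -0.2, 0.8]
width: 84.9
grip_force: 0.0
```

>>> {"fn": "carry_out", "kwargs": {"deltas": [{"delta_pos": [0, 0, 0], "rotation": [0, 0, -0.145], "claw": 85}, {"delta_pos": [0, 0, 0], "rotation": [0, 0, -0.145], "claw": 85}, {"delta_pos": [0, 0, 0], "rotation": [0, 0, -0.145], "claw": 85}, {"delta_pos": [0, 0, 0], "rotation": [0, 0, -0.145], "claw": 85}, {"delta_pos": [0, 0, 0], "rotation": [0, 0, -0.145], "claw": 85}, {"delta_pos": [0, 0, 0], "rotation": [0, 0, -0.145], "claw": 85}, {"delta_pos": [0, 0, 0], "rotation": [0, 0, -0.145], "claw": 85}, {"delta_pos": [0, 0, 0], "rotation": [0, 0, -0.145], "claw": 85}, {"delta_pos": [0, 0, 0], "rotation": [0, 0, -0.145], "claw": 85}, {"delta_pos": [0, 0, 0], "rotation": [0, 0, 0], "claw": 85}]}}

```text
clock: 2.15
tool_pos: [470.9, -220.5, 231.1]
tcp_rot: [-0.0, 0.645, 0.764, 0.0]
force: [-0.3, 0.5, -0.2]
width: 85.2
grip_force: 0.0
```

```bash
cat >> h.py <<'E'
from scipy.spatial.transform import Rotation as Ro
def tgt(x,y,z,xdeg):
    """remaining shift in tool units (at the target yaw) and turn"""
    s=readout.get_state(); q=s['tcp_rot']; R=Ro.from_quat(np.r_[q[1:],q[0]])
    a=np.radians(xdeg); G=np.array([[np.cos(a),np.sin(a),0],[np.sin(a),-np.cos(a),0],[0,0,-1]]).T
    D=np.array([x,y,z])-s['tool_pos']
    print('t',round(s['clock'],2),'tcp',s['tool_pos'].round(1),'w',round(s['width'],1),'grip',round(s['grip_force'],1),'F',s['force'].round(1))
    print('shift now-axes',(R.inv().apply(D)/40).round(3),'target-axes',(G.T@D/40).round(3),'turn',(R.inv()*Ro.from_matrix(G)).as_rotvec().round(4))
def rect(d,p,z,tol=7):
    im=d['img'];m=np.zeros((386,514),np.uint8)
    cv2.floodFill(im.copy(),m,p,0,(tol,)*3,(tol,)*3,4); m=m[1:-1,1:-1]
    k=max(cv2.findContours(m,0,1)[0],key=cv2.contourArea)[:,0]
    r=cv2.minAreaRect(plane(d,k,z)[:,:2].astype(np.float32)); print(r,m.sum(),k.min(0),k.max(0)); return r
E
python3 - <<'E'
from h import *
d=snap('wrist','w1'); tgt(471,-220,200,99.2)
p=proj(d,[471,-220,35])[0].astype(int);print(p,d['img'][p[1],p[0]]); rect(d,tuple(map(int,p)),35)
E
```

```text
t 2.2 tcp [ 470.9 -220.6  231.1] w 84.8 grip 0.0 F [-0.1  1.9 -1. ]
shift now-axes [0.013 0.005 0.779] target-axes [0.014 0.005 0.779] turn [-0.0002 -0.0004  0.0011]
[252 164] [ 77 130 214]
((470.0128173828125, -223.24166870117188), (53.1633186340332, 84.71633911132812), 9.598665237426758) 3363 [228 130] [274 202]
```

```bash
python3 - <<'E'
from h import *
d=load('w1')
for t in(12,20): rect(d,(252,164),35,t)
im=d['img']; print(im[115:215:3,252].tolist())
E
```

```text
((470.234375, -223.8448486328125), (54.04928970336914, 85.97586822509766), 9.602879524230957) 3443 [228 130] [274 203]
((470.0861511230469, -223.86798095703125), (54.35340881347656, 85.97581481933594), 9.59857177734375) 3455 [228 130] [274 203]
[[183, 217, 217], [182, 215, 217], [183, 216, 216], [187, 219, 220], [31, 43, 66], [86, 140, 222], [81, 135, 217], [85, 137, 219], [82, 135, 217], [82, 134, 217], [81, 132, 216], [80, 133, 217], [83, 135, 218], [79, 130, 215], [77, 132, 216], [78, 131, 214], [78, 130, 215], [75, 127, 214], [76, 129, 214], [75, 127, 213], [77, 129, 214], [75, 128, 213], [74, 127, 213], [72, 125, 210], [72, 125, 211], [70, 123, 209], [69, 123, 209], [71, 123, 210], [71, 123, 210], [64, 119, 206], [187, 220, 219], [180, 214, 215], [180, 214, 215], [181, 215, 216]]
```

>>> {"fn": "carry_out", "kwargs": {"deltas": [{"delta_pos": [-0.06, -0.01, 0.9], "rotation": [0, 0, -0.006], "claw": 85}, {"delta_pos": [0, 0, 0.9], "rotation": [0, 0, 0], "claw": 85}, {"delta_pos": [0, 0, 0.9], "rotation": [0, 0, 0], "claw": 85}, {"delta_pos": [0, 0, 0.9], "rotation": [0, 0, 0], "claw": 85}, {"delta_pos": [0, 0, 0.9], "rotation": [0, 0, 0], "claw": 85}, {"delta_pos": [0, 0, 0.8], "rotation": [0, 0, 0], "claw": 85}, {"delta_pos": [0, 0, 0.35], "rotation": [0, 0, 0], "claw": 85}, {"delta_pos": [0, 0, 0], "rotation": [0, 0, 0], "claw": 30}, {"delta_pos": [0, 0, 0], "rotation": [0, 0, 0], "claw": 30}, {"delta_pos": [0, 0, 0], "rotation": [0, 0, 0], "claw": 30}]}}

```text
clock: 3.2
tool_pos: [471.8, -223.2, 6.9]
tcp_rot: [0.001, 0.645, 0.765, 0.0]
force: [0.1, -0.1, -1.9]
width: 54.8
grip_force: 63.6
```

>>> {"fn": "carry_out", "kwargs": {"deltas": [{"delta_pos": [0, 0, 0], "rotation": [0, 0, 0], "claw": 30}, {"delta_pos": [0, 0, 0], "rotation": [0, 0, 0], "claw": 30}, {"delta_pos": [0, 0, 0], "rotation": [0, 0, 0], "claw": 30}]}}

```text
clock: 3.5
tool_pos: [471.8, -223.3, 6.7]
tcp_rot: [0.001, 0.644, 0.765, 0.0]
force: [-1.6, 1.2, 12.5]
width: 55.2
grip_force: 65.2
```

>>> {"fn": "carry_out", "kwargs": {"deltas": [{"delta_pos": [0, 0, -0.3], "rotation": [0, 0, 0], "claw": 30}, {"delta_pos": [0, 0, -0.8], "rotation": [0, 0, 0], "claw": 30}, {"delta_pos": [0, 0, -0.9], "rotation": [0, 0, 0], "claw": 30}, {"delta_pos": [0, 0, -0.9], "rotation": [0, 0, 0], "claw": 30}, {"delta_pos": [0, 0, -0.9], "rotation": [0, 0, 0], "claw": 30}, {"delta_pos": [0, 0, -0.9], "rotation": [0, 0, 0], "claw": 30}, {"delta_pos": [0, 0, -0.9], "rotation": [0, 0, 0], "claw": 30}, {"delta_pos": [0, 0, 0], "rotation": [0, 0, 0], "claw": 30}]}}

```text
clock: 4.3
tool_pos: [472.7, -223.4, 234.7]
tcp_rot: [0.004, 0.644, 0.765, 0.001]
force: [0.4, 0.4, -2.9]
width: 55.0
grip_force: 64.7
```

>>> {"fn": "carry_out", "kwargs": {"deltas": [{"delta_pos": [0.4, 0.28, 0], "rotation": [0, 0, 0.017], "claw": 30}, {"delta_pos": [0.75, 0.52, 0], "rotation": [0, 0, 0.017], "claw": 30}, {"delta_pos": [0.75, 0.52, 0], "rotation": [0, 0, 0.017], "claw": 30}, {"delta_pos": [0.75, 0.52, 0], "rotation": [0, 0, 0.017], "claw": 30}, {"delta_pos": [0.75, 0.52, 0], "rotation": [0, 0, 0.017], "claw": 30}, {"delta_pos": [0.75, 0.52, 0], "rotation": [0, 0, 0.017], "claw": 30}, {"delta_pos": [0.75, 0.52, 0], "rotation": [0, 0, 0.017], "claw": 30}, {"delta_pos": [0.4, 0.28, 0], "rotation": [0, 0, 0.017], "claw": 30}, {"delta_pos": [0, 0, 0], "rotation": [0, 0, 0], "claw": 30}, {"delta_pos": [0, 0, 0], "rotation": [0, 0, 0], "claw": 30}]}}

```text
clock: 5.3
tool_pos: [593.2, 4.0, 229.3]
tcp_rot: [-0.0, 0.694, 0.72, -0.0]
force: [-0.6, -0.0, -2.2]
width: 55.2
grip_force: 64.5
```

```bash
python3 - <<'E'
from h import *
d=snap('wrist','w2'); tgt(588,102,231,92.2)
p=proj(d,[588,105,95])[0].astype(int);print(p,d['img'][p[1],p[0]])
for t in (7,12): rect(d,tuple(map(int,p)),95,t)
print(proj(d,[[471,-220,35]]))
E
```

```text
t 5.35 tcp [593.2   3.3 229.3] w 55.0 grip 64.5 F [ 0.3 -0.3 -2.5]
shift now-axes [ 2.47  -0.043 -0.043] target-axes [ 2.47  -0.034 -0.042] turn [-0.0005  0.0005 -0.0037]
[250  64] [153 170 175]
((587.67822265625, 101.21636962890625), (55.828433990478516, 86.27208709716797), 2.05137300491333) 6792 [217  13] [281 120]
((590.548095703125, 101.26294708251953), (62.91495895385742, 88.92091369628906), 1.0849398374557495) 7071 [216  11] [292 122]
[[155.69132356 325.29935489]]
```

View pics/w2.png

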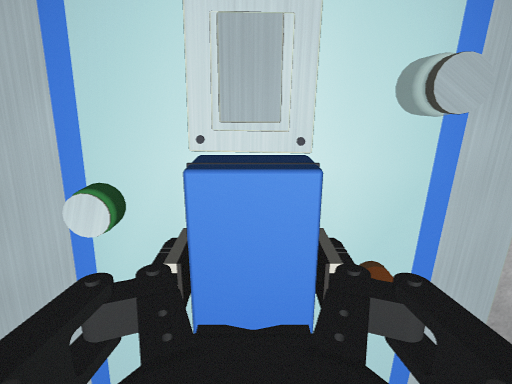

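>>> {"fn": "carry_out", "kwargs": {"deltas": [{"delta_pos": [0.5, -0.05, 0], "rotation": [0, 0, 0], "claw": 30}, {"delta_pos": [0.8, 0, 0], "rotation": [0, 0, 0], "claw": 30}, {"delta_pos": [0.7, 0, 0], "rotation": [0, 0, 0], "claw": 30}, {"delta_pos": [0.46, 0, 0.3], "rotation": [0, 0, 0], "claw": 30}, {"delta_pos": [0, 0, 0.7], "rotation": [0, 0, 0], "claw": 30}, {"delta_pos": [0, 0, 0.7], "rotation": [0, 0, 0], "claw": 30}, {"delta_pos": [0, 0, 0.5], "rotation": [0, 0, 0], "claw": 30}, {"delta_pos": [0, 0, 0.3], "rotation": [0, 0, 0], "claw": 30}, {"delta_pos": [0, 0, 0], "rotation": [0, 0, 0], "claw": 30}, {"delta_pos": [0, 0, 0], "rotation": [0, 0, 0], "claw": 30}]}}

```text
clock: 6.35
tool_pos: [588.6, 102.0, 130.2]
tcp_rot: [0.0, 0.695, 0.719, 0.0]
force: [0.3, -0.4, -2.3]
width: 54.7
grip_force: 64.4
```

```bash
python3 - <<'E'
from h import *
tgt(587.7,101.5,102.5,92.1)
E
```

```text
t 6.35 tcp [588.6 102.  130.2] w 54.7 grip 64.4 F [ 0.3 -0.4 -2.3]
shift now-axes [-0.011 -0.023  0.691] target-axes [-0.011 -0.023  0.691] turn [ 0.0007 -0.0001 -0.0023]
```

>>> {"fn": "carry_out", "kwargs": {"deltas": [{"delta_pos": [-0.01, -0.02, 0.3], "rotation": [0, 0, 0], "claw": 30}, {"delta_pos": [0, 0, 0.25], "rotation": [0, 0, 0], "claw": 30}, {"delta_pos": [0, 0, 0.1], "rotation": [0, 0, 0], "claw": 30}, {"delta_pos": [0, 0, 0.04], "rotation": [0, 0, 0], "claw": 30}, {"delta_pos": [0, 0, 0], "rotation": [0, 0, 0], "claw": 30}, {"delta_pos": [0, 0, 0], "rotation": [0, 0, 0], "claw": 30}]}}

```text
clock: 6.95
tool_pos: [587.5, 101.9, 101.7]
tcp_rot: [0.0, 0.695, 0.719, -0.0]
force: [-1.8, -0.6, 1.5]
width: 55.1
grip_force: 64.7
```

>>> {"fn": "carry_out", "kwargs": {"deltas": [{"delta_pos": [0, 0, 0], "rotation": [0, 0, 0], "claw": 62}, {"delta_pos": [0, 0, 0], "rotation": [0, 0, 0], "claw": 85}, {"delta_pos": [0, 0, 0], "rotation": [0, 0, 0], "claw": 85}, {"delta_pos": [0, 0, 0], "rotation": [0, 0, 0], "claw": 85}, {"delta_pos": [0, 0, -0.3], "rotation": [0, 0, 0], "claw": 85}, {"delta_pos": [0, 0, -0.8], "rotation": [0, 0, 0], "claw": 85}, {"delta_pos": [0, 0, -0.9], "rotation": [0, 0, 0], "claw": 85}, {"delta_pos": [0, 0, -0.9], "rotation": [0, 0, 0], "claw": 85}, {"delta_pos": [0, 0, -0.6], "rotation": [0, 0, 0], "claw": 85}, {"delta_pos": [0, 0, 0], "rotation": [0, 0, 0], "claw": 85}]}}

```text
clock: 7.95
tool_pos: [588.8, 102.4, 246.0]
tcp_rot: [0.002, 0.695, 0.719, 0.002]
force: [-0.1, -0.1, -1.2]
width: 84.9
grip_force: 0.0
```

```bash
python3 - <<'E'
from h import *
d=snap('wrist','w3');snap('side','d3'); tgt(599.7,-302,240,85)
p=proj(d,[588,102,130])[0].astype(int);print(p,d['img'][p[1],p[0]])
rect(d,tuple(map(int,p)),130,12)
cv2.imwrite('pics/m3.png',np.hstack([cv2.imread('pics/w3.png')[:,100:420],cv2.imread('pics/d3.png')[150:384,100:400].repeat(1,0) if 0 else cv2.resize(cv2.imread('pics/d3.png')[150:384,100:400],(480,384))]))
E
```

```text
t 8.05 tcp [587.5 101.9 242.5] w 85.2 grip 0.0 F [ 0.2  0.4 -0.1]
shift now-axes [-10.101  -0.048   0.061] target-axes [-10.031   1.183   0.062] turn [ 1.100e-03 -1.000e-04  1.222e-01]
[250 183] [ 74 129 214]
((588.1990356445312, 102.10888671875), (54.262237548828125, 86.14321899414062), 1.9676587581634521) 5682 [220 135] [281 228]
```

View pics/m3.png

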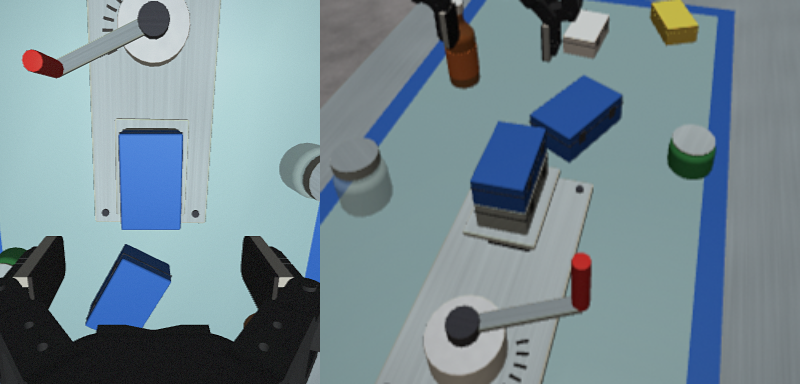

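>>> {"fn": "carry_out", "kwargs": {"deltas": [{"delta_pos": [-0.6, 0, 0], "rotation": [0, 0, 0], "claw": 85}, {"delta_pos": [-1, 0, 0], "rotation": [0, 0, 0], "claw": 85}, {"delta_pos": [-1, 0, 0], "rotation": [0, 0, 0], "claw": 85}, {"delta_pos": [-1, 0, 0], "rotation": [0, 0, 0], "claw": 85}, {"delta_pos": [-1, 0, 0], "rotation": [0, 0, 0], "claw": 85}, {"delta_pos": [-1, 0, 0], "rotation": [0, 0, 0], "claw": 85}, {"delta_pos": [-1, 0, 0], "rotation": [0, 0, 0], "claw": 85}, {"delta_pos": [-1, 0, 0], "rotation": [0, 0, 0], "claw": 85}, {"delta_pos": [-1, 0, 0], "rotation": [0, 0, 0], "claw": 85}, {"delta_pos": [-1, 0, 0], "rotation": [0, 0, 0], "claw": 85}]}}

```text
clock: 9.05
tool_pos: [600.2, -283.4, 240.6]
tcp_rot: [-0.001, 0.695, 0.719, -0.0]
force: [0.3, 0.7, -0.2]
width: 84.9
grip_force: 0.0
```

>>> {"fn": "carry_out", "kwargs": {"deltas": [{"delta_pos": [-0.5, 0, 0], "rotation": [0, 0, 0.061], "claw": 85}, {"delta_pos": [0, 0, 0], "rotation": [0, 0, 0.061], "claw": 85}, {"delta_pos": [0, 0, 0], "rotation": [0, 0, 0], "claw": 85}, {"delta_pos": [0, 0, 0], "rotation": [0, 0, 0], "claw": 85}]}}

```text
clock: 9.45
tool_pos: [601.7, -300.8, 241.2]
tcp_rot: [-0.001, 0.736, 0.677, -0.0]
force: [0.4, 0.8, 0.1]
width: 85.0
grip_force: 0.0
```

```bash
python3 - <<'E'
from h import *
d=snap('wrist','w4'); tgt(599.7,-302,6,85)
p=proj(d,[600,-302,35])[0].astype(int);print(p,d['img'][p[1],p[0]])
for t in(6,10): rect(d,tuple(map(int,p)),35,t)
print(d['img'][100:220:3,p[0]].mean(1).round())
w=load('w3');print('handle',plane(w,[133,61],123),'gear',plane(w,[253,18],62))
im=w['img'].astype(int);m=((im[...,0]>120)&(im[...,1]<70)).astype(np.uint8)
n,l,s,c=cv2.connectedComponentsWithStats(m);print(s,c)
E
```

```text
t 9.5 tcp [ 601.7 -300.8  241.4] w 85.1 grip 0.0 F [-0.5  0.6 -0. ]
shift now-axes [-0.037 -0.044  5.885] target-axes [-0.034 -0.047  5.885] turn [-0.0006 -0.0005  0.0028]
[251 164] [201 212 217]
((598.656005859375, -305.56842041015625), (86.09130859375, 53.436767578125), 85.16757202148438) 3218 [228 131] [272 202]
((598.78857421875, -305.01416015625), (87.22539520263672, 54.75242614746094), 85.15959930419922) 3345 [227 130] [273 202]
[202. 203. 203. 202. 203. 202. 201. 200. 199. 106. 207. 210. 211. 210.
 211. 210. 211. 211. 210. 209. 210. 210. 211. 212. 210. 210. 210. 211.
 211. 211. 211. 210. 210. 210. 210. 186. 183. 182. 182. 180.]
handle [[488.1928447  201.35132451 123.        ]] gear [[585.60471112 251.41496504  62.        ]]
[[     0      0    512    384 196278]
 [   123     50     20     22    330]] [[255.70713987 191.72039149]
 [132.2969697   60.41515152]]
```

>>> {"fn": "carry_out", "kwargs": {"deltas": [{"delta_pos": [-0.11, -0.07, 0.9], "rotation": [0, 0, 0], "claw": 85}, {"delta_pos": [0, 0, 0.9], "rotation": [0, 0, 0], "claw": 85}, {"delta_pos": [0, 0, 0.9], "rotation": [0, 0, 0], "claw": 85}, {"delta_pos": [0, 0, 0.9], "rotation": [0, 0, 0], "claw": 85}, {"delta_pos": [0, 0, 0.9], "rotation": [0, 0, 0], "claw": 85}, {"delta_pos": [0, 0, 0.9], "rotation": [0, 0, 0], "claw": 85}, {"delta_pos": [0, 0, 0.47], "rotation": [0, 0, 0], "claw": 85}, {"delta_pos": [0, 0, 0], "rotation": [0, 0, 0], "claw": 30}, {"delta_pos": [0, 0, 0], "rotation": [0, 0, 0], "claw": 30}, {"delta_pos": [0, 0, 0], "rotation": [0, 0, 0], "claw": 30}]}}

```text
clock: 10.5
tool_pos: [599.7, -306.3, 9.1]
tcp_rot: [0.001, 0.737, 0.676, 0.001]
force: [0.9, -0.7, -1.3]
width: 55.0
grip_force: 64.2
```

>>> {"fn": "carry_out", "kwargs": {"deltas": [{"delta_pos": [0, 0, 0], "rotation": [0, 0, 0], "claw": 30}, {"delta_pos": [0, 0, 0], "rotation": [0, 0, 0], "claw": 30}, {"delta_pos": [0, 0, 0], "rotation": [0, 0, 0], "claw": 30}]}}

```text
clock: 10.8
tool_pos: [599.3, -306.4, 8.7]
tcp_rot: [0.001, 0.737, 0.676, 0.0]
force: [-1.2, 0.7, 9.2]
width: 54.5
grip_force: 65.7
```

>>> {"fn": "carry_out", "kwargs": {"deltas": [{"delta_pos": [0, 0, -0.3], "rotation": [0, 0, 0], "claw": 30}, {"delta_pos": [0, 0, -0.8], "rotation": [0, 0, 0], "claw": 30}, {"delta_pos": [0, 0, -0.9], "rotation": [0, 0, 0], "claw": 30}, {"delta_pos": [0, 0, -0.9], "rotation": [0, 0, 0], "claw": 30}, {"delta_pos": [0, 0, -0.9], "rotation": [0, 0, 0], "claw": 30}, {"delta_pos": [0, 0, -0.9], "rotation": [0, 0, 0], "claw": 30}, {"delta_pos": [0, 0, -0.7], "rotation": [0, 0, -0.062], "claw": 30}, {"delta_pos": [0, 0, -0.4], "rotation": [0, 0, -0.062], "claw": 30}, {"delta_pos": [0, 0, 0], "rotation": [0, 0, 0], "claw": 30}]}}

```text
clock: 11.7
tool_pos: [599.2, -306.4, 242.5]
tcp_rot: [0.002, 0.693, 0.72, 0.001]
force: [-0.5, -0.1, -1.8]
width: 54.7
grip_force: 64.3
```

>>> {"fn": "carry_out", "kwargs": {"deltas": [{"delta_pos": [0.5, 0, 0], "rotation": [0, 0, 0], "claw": 30}, {"delta_pos": [0.9, 0, 0], "rotation": [0, 0, 0], "claw": 30}, {"delta_pos": [1, 0, 0], "rotation": [0, 0, 0], "claw": 30}, {"delta_pos": [1, 0, 0], "rotation": [0, 0, 0], "claw": 30}, {"delta_pos": [1, 0, 0], "rotation": [0, 0, 0], "claw": 30}, {"delta_pos": [1, 0, 0], "rotation": [0, 0, 0], "claw": 30}, {"delta_pos": [1, 0, 0], "rotation": [0, 0, 0], "claw": 30}, {"delta_pos": [1, 0, 0], "rotation": [0, 0, 0], "claw": 30}, {"delta_pos": [1, 0, 0], "rotation": [0, 0, 0], "claw": 30}, {"delta_pos": [0.8, 0, 0], "rotation": [0, 0, 0], "claw": 30}]}}

```text
clock: 12.7
tool_pos: [583.5, 64.7, 238.3]
tcp_rot: [-0.001, 0.694, 0.72, -0.0]
force: [0.8, -0.8, -0.8]
width: 54.9
grip_force: 64.3
```

>>> {"fn": "carry_out", "kwargs": {"deltas": [{"delta_pos": [0.5, 0, 0], "rotation": [0, 0, 0], "claw": 30}, {"delta_pos": [0.2, 0, 0], "rotation": [0, 0, 0], "claw": 30}, {"delta_pos": [0, 0, 0], "rotation": [0, 0, 0], "claw": 30}, {"delta_pos": [0, 0, 0], "rotation": [0, 0, 0], "claw": 30}]}}

```text
clock: 13.1
tool_pos: [583.6, 88.6, 238.5]
tcp_rot: [0.0, 0.694, 0.72, -0.0]
force: [-0.4, -0.1, -1.9]
width: 54.9
grip_force: 64.3
```

```bash
python3 - <<'E'
from h import *
tgt(588.2,100.6,139.2,92)
E
```

```text
t 13.1 tcp [583.6  88.6 238.5] w 54.9 grip 64.3 F [-0.4 -0.1 -1.9]
shift now-axes [0.299 0.126 2.483] target-axes [0.297 0.124 2.483] turn [-0.0006  0.0007  0.0006]
```

>>> {"fn": "carry_out", "kwargs": {"deltas": [{"delta_pos": [0.3, 0.125, 0], "rotation": [0, 0, 0], "claw": 30}, {"delta_pos": [0, 0, 0.4], "rotation": [0, 0, 0], "claw": 30}, {"delta_pos": [0, 0, 0.6], "rotation": [0, 0, 0], "claw": 30}, {"delta_pos": [0, 0, 0.6], "rotation": [0, 0, 0], "claw": 30}, {"delta_pos": [0, 0, 0.3], "rotation": [0, 0, 0], "claw": 30}, {"delta_pos": [0, 0, 0], "rotation": [0, 0, 0], "claw": 30}, {"delta_pos": [0, 0, 0], "rotation": [0, 0, 0], "claw": 30}]}}

```text
clock: 13.8
tool_pos: [588.8, 102.0, 163.6]
tcp_rot: [0.0, 0.694, 0.72, 0.0]
force: [-0.1, 0.3, -1.2]
width: 55.3
grip_force: 64.3
```

```bash
python3 - <<'E'
from h import *
tgt(588.2,100.6,139,92)
E
```

```text
t 13.8 tcp [588.8 102.  163.6] w 55.3 grip 64.3 F [-0.1  0.3 -1.2]
shift now-axes [-0.034 -0.016  0.615] target-axes [-0.034 -0.016  0.615] turn [ 0.0005 -0.0003  0.0016]
```

>>> {"fn": "carry_out", "kwargs": {"deltas": [{"delta_pos": [-0.03, -0.015, 0.25], "rotation": [0, 0, 0], "claw": 30}, {"delta_pos": [0, 0, 0.2], "rotation": [0, 0, 0], "claw": 30}, {"delta_pos": [0, 0, 0.1], "rotation": [0, 0, 0], "claw": 30}, {"delta_pos": [0, 0, 0.04], "rotation": [0, 0, 0], "claw": 30}, {"delta_pos": [0, 0, 0], "rotation": [0, 0, 0], "claw": 30}, {"delta_pos": [0, 0, 0], "rotation": [0, 0, 0], "claw": 30}]}}

```text
clock: 14.4
tool_pos: [587.9, 100.8, 139.5]
tcp_rot: [0.0, 0.694, 0.72, 0.0]
force: [-0.1, 0.5, -1.4]
width: 55.2
grip_force: 64.5
```

>>> {"fn": "carry_out", "kwargs": {"deltas": [{"delta_pos": [0, 0, 0.03], "rotation": [0, 0, 0], "claw": 30}, {"delta_pos": [0, 0, 0], "rotation": [0, 0, 0], "claw": 30}]}}

```text
clock: 14.6
tool_pos: [588.0, 100.8, 138.6]
tcp_rot: [0.0, 0.694, 0.72, 0.0]
force: [-0.9, 0.9, 3.8]
width: 54.8
grip_force: 64.9
```

>>> {"fn": "carry_out", "kwargs": {"deltas": [{"delta_pos": [0, 0, 0], "rotation": [0, 0, 0], "claw": 62}, {"delta_pos": [0, 0, 0], "rotation": [0, 0, 0], "claw": 85}, {"delta_pos": [0, 0, 0], "rotation": [0, 0, 0], "claw": 85}, {"delta_pos": [0, 0, 0], "rotation": [0, 0, 0], "claw": 85}, {"delta_pos": [0, 0, -0.3], "rotation": [0, 0, 0], "claw": 85}, {"delta_pos": [0, 0, -0.8], "rotation": [0, 0, 0], "claw": 85}, {"delta_pos": [0, 0, -0.9], "rotation": [0, 0, 0], "claw": 85}, {"delta_pos": [0, 0, -0.8], "rotation": [0, 0, 0], "claw": 85}, {"delta_pos": [0, 0, 0], "rotation": [0, 0, 0], "claw": 85}, {"delta_pos": [0, 0, 0], "rotation": [0, 0, 0], "claw": 85}]}}

```text
clock: 15.6
tool_pos: [588.0, 100.7, 251.2]
tcp_rot: [0.001, 0.694, 0.72, 0.001]
force: [-0.5, -0.1, -1.1]
width: 84.6
grip_force: 0.0
```

```bash
python3 - <<'E'
from h import *
d=snap('wrist','w5');snap('side','d5'); tgt(488.2,201,240,92)
p=proj(d,[588,102,165])[0].astype(int);print(p,d['img'][p[1],p[0]])
rect(d,tuple(map(int,p)),165,8)
cv2.imwrite('pics/m5.png',np.hstack([cv2.imread('pics/w5.png')[:,100:420],cv2.resize(cv2.imread('pics/d5.png')[150:384,100:400],(480,384))]))
E
```

```text
t 15.7 tcp [587.4 100.5 249.7] w 85.3 grip 0.0 F [-0.5 -0.  -0.5]
shift now-axes [ 2.602 -2.386  0.243] target-axes [ 2.597 -2.392  0.242] turn [-0.0009  0.0002  0.0021]
[251 191] [210 218 223]
((588.4945678710938, 100.94844818115234), (54.67998123168945, 86.67598724365234), 2.119839668273926) 7166 [218 138] [287 242]
```

View pics/m5.png

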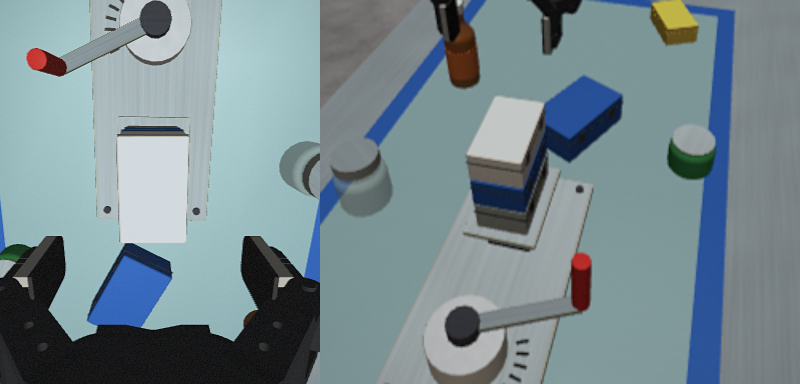

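>>> {"fn": "carry_out", "kwargs": {"deltas": [{"delta_pos": [0.5, -0.45, 0], "rotation": [0, 0, 0], "claw": 85}, {"delta_pos": [0.7, -0.64, 0], "rotation": [0, 0, 0], "claw": 85}, {"delta_pos": [0.7, -0.64, 0], "rotation": [0, 0, 0], "claw": 85}, {"delta_pos": [0.5, -0.46, 0], "rotation": [0, 0, 0], "claw": 85}, {"delta_pos": [0.21, -0.2, 0.3], "rotation": [0, 0, 0], "claw": 85}, {"delta_pos": [0, 0, 0.8], "rotation": [0, 0, 0], "claw": 85}, {"delta_pos": [0, 0, 0.8], "rotation": [0, 0, 0], "claw": 85}, {"delta_pos": [0, 0, 0], "rotation": [0, 0, 0], "claw": 85}, {"delta_pos": [0, 0, 0], "rotation": [0, 0, 0], "claw": 85}]}}

```text
clock: 16.6
tool_pos: [488.4, 201.2, 173.9]
tcp_rot: [-0.0, 0.694, 0.72, -0.001]
force: [-0.6, 0.4, 0.1]
width: 84.8
grip_force: 0.0
```

```bash
python3 - <<'E'
from h import *
d=snap('wrist','w6'); tgt(488,201.5,83,92)
im=d['img'].astype(int);m=((im[...,0]>120)&(im[...,1]<70)).astype(np.uint8)
n,l,s,c=cv2.connectedComponentsWithStats(m);print(s,c); print(plane(d,c[1:],123), proj(d,[488,201.5,123]))
E
```

```text
t 16.65 tcp [488.8 201.5 174.8] w 84.8 grip 0.0 F [-0.   1.5  0.3]
shift now-axes [-0.    -0.021  2.294] target-axes [ 1.000e-03 -2.100e-02  2.294e+00] turn [ 0.0001 -0.0003  0.0017]
[[     0      0    512    384 196249]
 [   238    195     25     23    358]
 [   254    201      1      1      1]] [[255.50985228 191.47069794]
 [250.10335196 207.53631285]
 [254.         201.        ]]
[[487.14308087 201.40026703 123.        ]
 [489.63425772 206.21934729 123.        ]] [[251.35716446 207.44322027]]
```

View pics/w6.png

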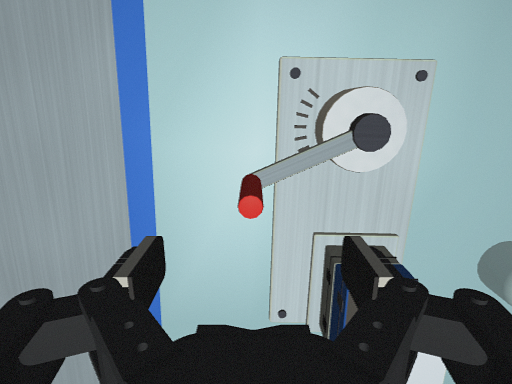

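>>> {"fn": "carry_out", "kwargs": {"deltas": [{"delta_pos": [0, -0.035, 0.5], "rotation": [0, 0, 0], "claw": 85}, {"delta_pos": [0, 0, 0.7], "rotation": [0, 0, 0], "claw": 85}, {"delta_pos": [0, 0, 0.7], "rotation": [0, 0, 0], "claw": 85}, {"delta_pos": [0, 0, 0.4], "rotation": [0, 0, 0], "claw": 85}, {"delta_pos": [0, 0, 0], "rotation": [0, 0, 0], "claw": 60}, {"delta_pos": [0, 0, 0], "rotation": [0, 0, 0], "claw": 30}, {"delta_pos": [0, 0, 0], "rotation": [0, 0, 0], "claw": 5}, {"delta_pos": [0, 0, 0], "rotation": [0, 0, 0], "claw": 5}, {"delta_pos": [0, 0, 0], "rotation": [0, 0, 0], "claw": 5}, {"delta_pos": [0, 0, 0], "rotation": [0, 0, 0], "claw": 5}]}}

```text
clock: 17.65
tool_pos: [486.6, 201.5, 83.0]
tcp_rot: [0.0, 0.694, 0.72, -0.0]
force: [-8.4, -2.1, 16.1]
width: 16.7
grip_force: 58.0
```

```bash
python3 - <<'E'
from h import *
s=readout.get_state();print(s['moment'])
tgt(487.3,201.4,83,92)
# rows: chord displacement for lever turn 0.66 rad, tool turning with it (+rz), tool axes before each row
yaw=np.radians(2.1); phi0=np.arctan2(-46,-100)+yaw; r=110
xa=np.radians(92); cum=0
for a0,a1 in zip(np.arange(0,.66,.055),np.arange(.055,.67,.055)):
    D=r*np.array([np.cos(phi0-a1)-np.cos(phi0-a0),np.sin(phi0-a1)-np.sin(phi0-a0)])
    t=xa-a0; X=np.array([np.cos(t),np.sin(t)]);Y=np.array([np.sin(t),-np.cos(t)])
    print(round(a1,3),(np.array([X@D,Y@D])/40).round(3), 'chord',round(2*r*np.sin(a1/2),1), (r*np.array([np.cos(phi0-a1)-np.cos(phi0),np.sin(phi0-a1)-np.sin(phi0)])).round(1))
E
```

```text
[-0.41073463  1.76266102  0.03388018]
t 17.65 tcp [486.6 201.5  83. ] w 16.7 grip 58.0 F [-8.4 -2.1 16.1]
shift now-axes [-0.002  0.018 -0.   ] target-axes [-0.002  0.018 -0.   ] turn [-0.0002  0.0004  0.0022]
0.055 [ 0.139 -0.06 ] chord 6.0 [-2.6  5.5]
0.11 [ 0.139 -0.06 ] chord 12.1 [-4.9 11.1]
0.165 [ 0.139 -0.06 ] chord 18.1 [-6.8 16.8]
0.22 [ 0.139 -0.06 ] chord 24.2 [-8.5 22.6]
0.275 [ 0.139 -0.06 ] chord 30.2 [-9.8 28.5]
0.33 [ 0.139 -0.06 ] chord 36.1 [-10.8  34.5]
0.385 [ 0.139 -0.06 ] chord 42.1 [-11.4  40.5]
0.44 [ 0.139 -0.06 ] chord 48.0 [-11.8  46.5]
0.495 [ 0.139 -0.06 ] chord 53.9 [-11.8  52.6]
0.55 [ 0.139 -0.06 ] chord 59.7 [-11.4  58.6]
0.605 [ 0.139 -0.06 ] chord 65.5 [-10.8  64.6]
0.66 [ 0.139 -0.06 ] chord 71.3 [-9.8 70.6]
```

>>> {"fn": "carry_out", "kwargs": {"deltas": [{"delta_pos": [0.139, -0.06, 0], "rotation": [0, 0, 0.055], "claw": 5}, {"delta_pos": [0.139, -0.06, 0], "rotation": [0, 0, 0.055], "claw": 5}, {"delta_pos": [0.139, -0.06, 0], "rotation": [0, 0, 0.055], "claw": 5}, {"delta_pos": [0.139, -0.06, 0], "rotation": [0, 0, 0.055], "claw": 5}, {"delta_pos": [0, 0, 0], "rotation": [0, 0, 0], "claw": 5}, {"delta_pos": [0, 0, 0], "rotation": [0, 0, 0], "claw": 5}]}}

```text
clock: 18.25
tool_pos: [478.5, 223.6, 83.0]
tcp_rot: [0.001, 0.769, 0.64, -0.0]
force: [-4.2, -5.5, 15.2]
width: 16.7
grip_force: 58.5
```

>>> {"fn": "carry_out", "kwargs": {"deltas": [{"delta_pos": [0.139, -0.06, 0], "rotation": [0, 0, 0.055], "claw": 5}, {"delta_pos": [0.139, -0.06, 0], "rotation": [0, 0, 0.055], "claw": 5}, {"delta_pos": [0.139, -0.06, 0], "rotation": [0, 0, 0.055], "claw": 5}, {"delta_pos": [0.139, -0.06, 0], "rotation": [0, 0, 0.055], "claw": 5}, {"delta_pos": [0, 0, 0], "rotation": [0, 0, 0], "claw": 5}, {"delta_pos": [0, 0, 0], "rotation": [0, 0, 0], "claw": 5}]}}

```text
clock: 18.85
tool_pos: [475.3, 247.6, 83.0]
tcp_rot: [0.001, 0.834, 0.551, 0.0]
force: [-2.1, -5.9, 13.1]
width: 16.4
grip_force: 58.7
```

>>> {"fn": "carry_out", "kwargs": {"deltas": [{"delta_pos": [0.139, -0.06, 0], "rotation": [0, 0, 0.055], "claw": 5}, {"delta_pos": [0.139, -0.06, 0], "rotation": [0, 0, 0.055], "claw": 5}, {"delta_pos": [0.139, -0.06, 0], "rotation": [0, 0, 0.055], "claw": 5}, {"delta_pos": [0.139, -0.06, 0], "rotation": [0, 0, 0.055], "claw": 5}, {"delta_pos": [0, 0, 0], "rotation": [0, 0, 0], "claw": 5}, {"delta_pos": [0, 0, 0], "rotation": [0, 0, 0], "claw": 5}, {"delta_pos": [0, 0, 0], "rotation": [0, 0, 0], "claw": 5}, {"delta_pos": [0, 0, 0], "rotation": [0, 0, 0], "claw": 5}]}}

```text
clock: 19.65
tool_pos: [477.4, 271.6, 83.1]
tcp_rot: [0.0, 0.89, 0.456, 0.0]
force: [-1.4, -5.7, 11.5]
width: 16.8
grip_force: 58.8
```

```bash
python3 - <<'E'
from h import *
s=snap('side','d7'); d=snap('scene','s7'); tgt(477,271.5,83,54)
t=readout.get_state()['tool_pos'];print('chord',np.hypot(t[0]-486.6,t[1]-201.5))
a=cv2.resize(cv2.imread('pics/s7.png')[130:384,230:480],(400,406));b=cv2.resize(cv2.imread('pics/d7.png')[130:384,100:350],(400,406))
cv2.imwrite('pics/m7.png',np.hstack([a,b]))
E
```

```text
t 19.75 tcp [477.4 271.6  83.1] w 16.6 grip 58.8 F [-1.4 -4.  12.2]
shift now-axes [-0.007 -0.007  0.001] target-axes [-0.007 -0.007  0.001] turn [ 0.001  -0.0002  0.0049]
chord 70.66326732685442
```

View pics/m7.png

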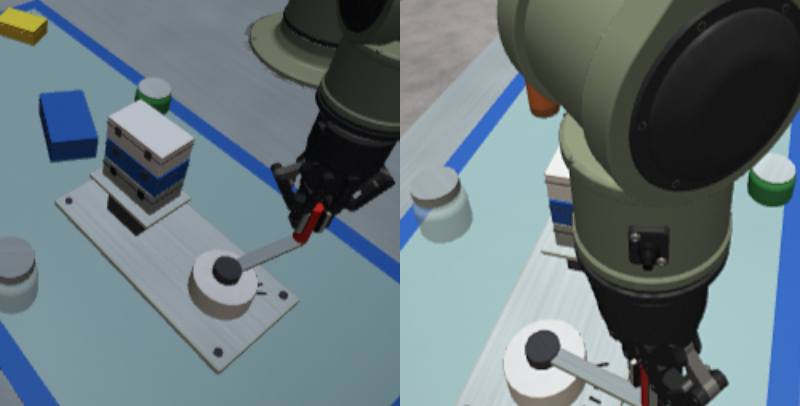

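The column is raised and still in line, and the fingers hold the handle 70.7 mm from rest, which is the third click.

```bash
python3 -c "
from rig import workorder
print(workorder.close_job())"
```

```text
the job is handed in; nothing more can be done
None
```

I stacked the blue and then the white case squarely on the steel case, swung the lever to its third click (handle about 70.7 mm from rest) and handed the job in with the gripper still holding it; no verdict was returned.

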